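# Pop the touch-latch door of the clock cupboard and swing it open

## Task

Open the clock cupboard for the next round: with shut fingers press its handle-less door near the edge away from the hinges until the push latch lets go, then draw back so that the door springs ajar by itself. Then reach behind the door's free edge and push it wide open with the outside of the fingers, until it stands at least square to the cupboard's front, and leave it there. Only touch and push: never pinch the door, and do not disturb the knights, the clock inside or anything else on the shelf.

Things in the scene. Friction and masses are not known exactly. Their poses are not given: they have to be found in the camera images.
- cupboard: small oak cupboard fixed to the shelf, 210 mm wide (its y), 170 mm deep (its x), 190 mm tall, top flat and clear; origin at the centre of its underside, z up. Its door front faces its own -x, which looks away from the robot and to the robot's right. The latch and its ejector pin sit inside below 60 mm height, out of the way of fingers kept above 100 mm
- cupboard_top (a point): centre of the cupboard's top surface, 190 mm above the shelf
- door (a joint): hinge angle of the cupboard door in rad: about 0 shut and latched, negative pressed inward (stop at -0.03), growing as the free edge swings out from the front; 1.57 is square to the front, stop at 1.75. Once released the spring drives the door out in under a second and it rests ajar near 0.33, its free edge some 68 mm off the front. Light hinge friction: the door stays where it is left
- door_hinge (a point): point on the vertical hinge axis at the door's upper edge, 176 mm above the shelf: the cupboard's +y front corner, at cupboard-frame x -92 mm, y +105 mm, 7 mm in front of the carcass (the gap the door is pressed into). The plane of the door board's back face passes through this axis
- door_edge (a point): upper front corner of the door's free edge, 209 mm from the hinge axis, 176 mm above the shelf; moves with the door. The door is a handle-less oak board 12 mm thick, from 8 to 176 mm above the shelf, with a field 4 mm proud on the front and 3 mm proud on the back, each 12 mm in from the free edge
- door_press (a point): where to press: on the front field, 31 mm in from the free edge (178 mm from the hinge axis), 146 mm above the shelf; moves with the door. x points into the door, y along it to the hinge, z up. Some 5 N presses the shut door in; past 3 mm here (stop at 6 mm) the latch lets go and the door springs out as the finger draws back. Pushed shut again, it only springs back out
- clock: black digital chess clock, 130 x 58 x 80 mm, standing loose on the floor of the cupboard at least 90 mm behind the door plane, with its back towards the cupboard's back; not to be touched. Origin at the centre of its underside
- knight0: walnut chess knight, 62 mm tall, round foot 36 mm across; origin at the centre of its underside, z up, muzzle towards its -x. Stands on the shelf outside the door's swing; not to be touched
- knight1: walnut chess knight, 62 mm tall, round foot 36 mm across; origin at the centre of its underside, z up, muzzle towards its -x. Stands on the shelf outside the door's swing; not to be touched
- knight2: walnut chess knight, 62 mm tall, round foot 36 mm across; origin at the centre of its underside, z up, muzzle towards its -x. Stands on the shelf outside the door's swing; not to be touched
- knight3: walnut chess knight, 62 mm tall, round foot 36 mm across; origin at the centre of its underside, z up, muzzle towards its -x. Stands on the shelf outside the door's swing; not to be touched
- disc0: lower of two stacked red bone draughts discs, 38 mm across, 9 mm thick, lying on the shelf; origin at the centre of its underside; not to be touched
- disc1: upper of the two stacked discs, same size; not to be touched
- pencil_pot: blue-glazed ceramic pencil pot, 80 mm across, 95 mm tall, three pencils reach 150 mm; origin at the centre of its underside; not to be touched
- magnifier: horn-handled magnifier lying flat, lens ring 73 mm across, 180 mm long with the handle towards its -x, 12 mm thick; origin under the lens centre; not to be touched

How it is judged:
By the outcome, as a careful person would: the job done as asked, in the order asked, and still so for the second after the job is handed in, with the robot touching nothing.
It also fails if it takes over 58 s, if anything falls off the work surface, if the arm or the gripper's body presses on something with over 40 N, if the wrist force passes 120 N, or if a joint passes its speed limit or range.

## Robot

A 7-joint arm with a two-finger parallel gripper is mounted at the origin on the work surface. World frame = base frame: x ahead of the robot, y to its left, z up, the work surface at z = 0. Lengths are in m, angles in rad, forces in N, time in s.
With the tool pointing down it reaches from about 0.4 to 0.875 m from the base axis. Payload 4.4 kg.
Tool frame: the origin (TCP) lies on the mounting face of the last link; the fingertips stand 173 mm ahead of it and the grasp point (between the pads) lies 155 mm ahead of it (robot.tcp_to_grasp is the distance from the TCP to the grasp point, in m); z points along the fingers, y is the line along which they close (so a half turn about z gives the same grasp; the last joint's range is limited). The gripper opens to 85 mm and grips with 20 to 120 N. Pads are 22 mm wide; open, the fingers measure 114 mm over their backs; the gripper's body (76 mm by 85 mm) begins 54 mm behind the grasp point. The pads swing forward as they close: fully open they stand 13 mm farther back than shut.
Start: joints at [1.106, 0.628, 0.038, 1.517, -0.027, 0.996, -0.02], TCP at [0.252, -0.599, 0.405] pointing down, gripper open.
Joint ranges: [-3.06, 3.06], [-0.37, 2.12], [-1.25, 1.32], [0.18, 2.47], [-1.1, 4.24], [0.23, 1.98], [-2.94, 2.94]. Speed limits (rad/s): [2.57, 2.57, 3.14, 3.14, 3.14, 3.14, 3.14].

## Interface

Orientations are given as [roll, pitch, yaw] about the fixed x, y, z axes, in that order (R = Rz(yaw) Ry(pitch) Rx(roll)).
In Python, from rig import readout, vision, ticket, robot gives the robot as it stands. The module is installed in compiled form; this text tells all that it offers.
- The arm moves only by the tool apply_moves, never from a script. Its argument "motion" is one flat list of numbers, 5 for each row, row after row: the shift along the tool's x, y, z in units of 0.1 m (1.0 is 0.1 m), then the turn about the tool's z in units of 120 degrees (1.0 is 120 degrees), then the closure, from 0 (fully open) to 1 (shut). A call has 1 to 12 rows; each row is the pose to reach, as a shift and turn from the pose commanded when the call began, along the tool's axes at that moment; what a row does not reach only later rows make up. A row lasts 1/12 s, in which the tool goes at most 41.7 mm and 7.16 degrees, less where a joint would pass 70% of its speed; a pose out of reach is approached as far as the arm can. A call with a number of a shift or a turn outside -1 to 1 is refused whole. A call with a gripper value outside its range is refused whole. The fingers move at their own pace and stop on an object; "squeeze" is the grip in N (left out, the last holds). Time passes only in rows, so rows that repeat a pose let the fingers close. It gives the time, the measured TCP pose, the force, the opening and the grip force at its end, in the units of the state.
- readout.observe(): the state, without advancing time (a new reading comes with each control period).
- vision.camera(name): name is "side" or "top"; returns the picture (420x560x3 uint8, red, green, blue); there is no depth.
- vision.camera_params(name): a dict with "fx", "fy", "cx", "cy" (pixels), "camera_from_world" (4x4, takes a point from world to camera coordinates). Camera axes: x right, y down, z forward; pixel columns grow to the right and rows downward; lengths in m; the calibration is good to about 2 mm. A picture is of the moment at which its call begins. camera_params takes no time and is no camera call.
- ticket.finish_job(): hands the job in; it is judged then, once.
The state is a dict: "t": time; "joint_positions": joint angles; "qvel": joint speeds; "tau": joint torques, N m; "position": TCP position; "tool_rot": TCP orientation; "force": force on the tool from outside, world axes, zero at the start; "moment": the same for the moment, N m; "opening": opening from 0.0 (shut) to 1.0 (fully open); "grip_force": force on a finger pad.
Only numpy, scipy, OpenCV 4.12 (cv2) and the standard library are available. Lean on these libraries where they do the work, as an engineer would, in place of code of your own. Each camera call takes 0.05 s, during which the arm holds its last target. There are 200 camera calls.

## Working session

There is one attempt and no reset: what is moved stays moved. The work goes in short steps, Python scripts to look and compute and a tool call to move; the robot and the scene stay as the last step left them, time stands still between calls to the robot, and variables do not carry over. Pictures are saved under pics/ and viewed, at most 10 in all, crops included, and the job is handed in when it is done.

Besides the shell and the picture viewer there is one more tool, called after ">>>" as name(argument=value, ...), one argument or row to a line, values as JSON. apply_moves: Moves the arm, as the interface text tells. Shifts and turns lie within -1 to 1; 1 stands for 0.1 m of shift or 120 degrees of turn. Its arguments: {"type":"object","properties":{"motion":{"type":"array","items":{"type":"number"}},"squeeze":{"type":"number"}},"required":["motion"]}

```bash
mkdir -p pics
python3 - <<'E'
from rig import readout, vision, ticket, robot
import cv2, numpy as np
s=readout.observe()
print({k:np.round(v,3).tolist() if not isinstance(v,dict) else v for k,v in s.items()})
for n in ("side","top"):
    im=vision.camera(n); cv2.imwrite(f"pics/{n}0.png",cv2.resize(im[:,:,::-1],(800,600),interpolation=cv2.INTER_CUBIC))
    cv2.imwrite(f"pics/{n}0_raw.png",im[:,:,::-1])
    p=vision.camera_params(n); print(n,{k:np.round(v,4).tolist() for k,v in p.items()})
    M=np.array(p["camera_from_world"]); print("cam pos",-M[:3,:3].T@M[:3,3])
E
```

```text
{'t': 0.0, 'joint_positions': [1.106, 0.629, 0.038, 1.518, -0.027, 0.996, -0.02], 'qvel': [0.0, 0.001, -0.001, 0.0, -0.001, 0.001, -0.0], 'tau': [-0.0, -56.34, 1.226, -19.344, 0.011, 0.011, -0.0], 'position': [0.252, -0.599, 0.404], 'tool_rot': [-3.14, 0.0, 0.399], 'force': [-0.062, 0.21, 0.22], 'moment': [0.005, -0.025, 0.042], 'grip_force': 0.0, 'opening': 0.998}
side {'fx': 429.441, 'fy': 429.441, 'cx': 272.3777, 'cy': 203.8286, 'camera_from_world': [[0.9876, -0.1568, 0.0065, -0.5839], [-0.1089, -0.7143, -0.6913, 0.0708], [0.113, 0.682, -0.7226, 1.0731], [0.0, 0.0, 0.0, 1.0]]}
cam pos [ 0.4630365  -0.77283253  0.82808321]
top {'fx': 400.6653, 'fy': 400.6653, 'cx': 279.8406, 'cy': 215.9135, 'camera_from_world': [[0.0166, -0.9997, -0.018, -0.0846], [-0.9823, -0.0129, -0.1869, 0.59], [0.1866, 0.0208, -0.9822, 1.1321], [0.0, 0.0, 0.0, 1.0]]}
cam pos [ 0.36974842 -0.10044728  1.22071237]
```

View pics/side0.png

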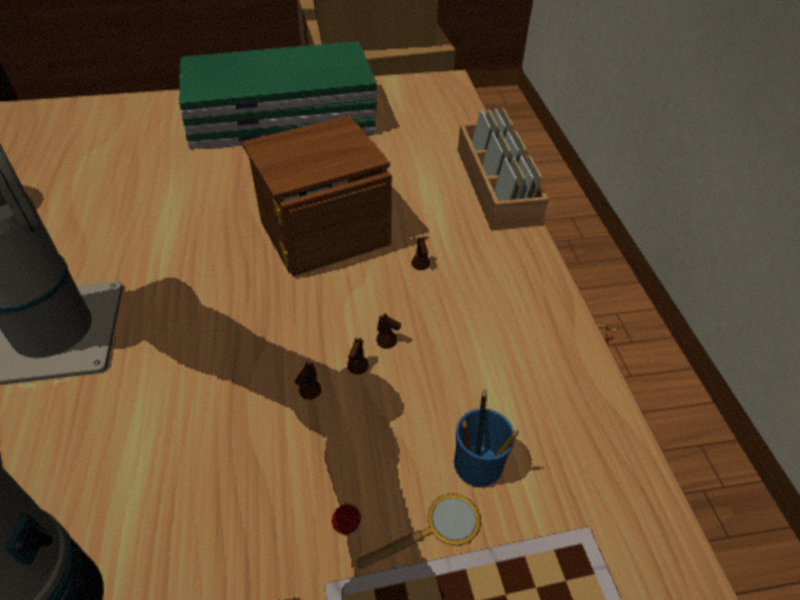

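View pics/top0.png

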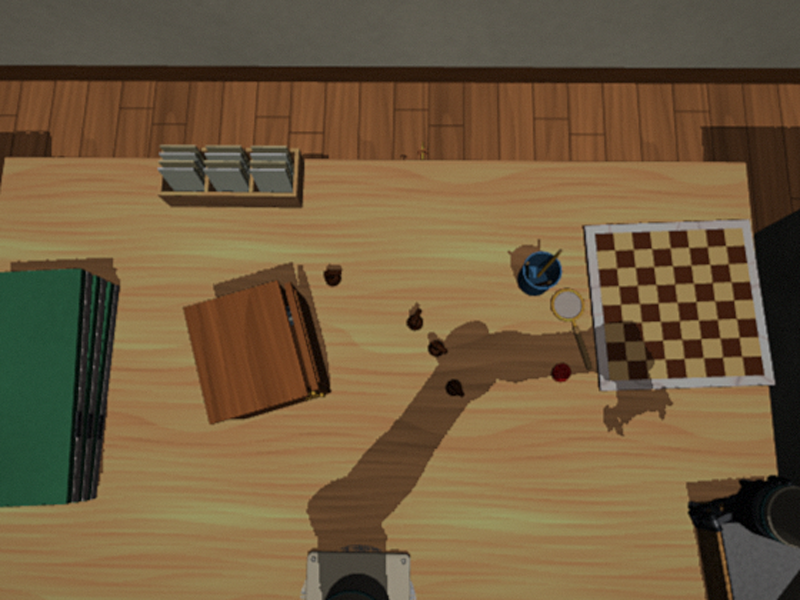

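Side view shows the cupboard with its door front at about (330,215) and hinge-side brass near (280,230). Top view shows the cupboard top at roughly (184,309), (275,282), (308,404), (211,423), the hinge near (315,395), and knights at (333,275), (415,320), (437,347), (455,387). Next I'll enlarge both.

Run:
```python
import cv2
a=cv2.imread("pics/top0_raw.png")[185:305,120:270]; cv2.imwrite("pics/topc.png",cv2.convertScaleAbs(cv2.resize(a,None,fx=5,fy=5,interpolation=cv2.INTER_CUBIC),alpha=1.7))
a=cv2.imread("pics/side0_raw.png")[75:195,160:310]; cv2.imwrite("pics/sidec.png",cv2.convertScaleAbs(cv2.resize(a,None,fx=5,fy=5,interpolation=cv2.INTER_CUBIC),alpha=1.9))
```

```text
(no output)
```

View pics/topc.png

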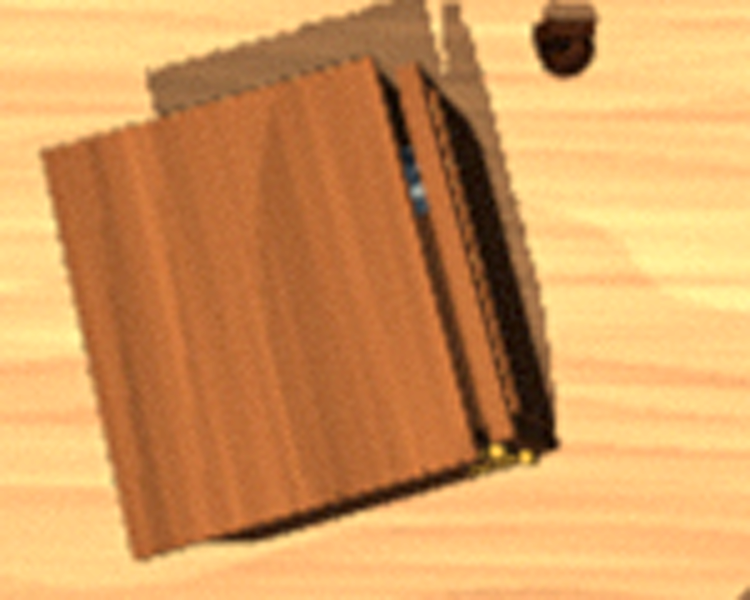

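View pics/sidec.png

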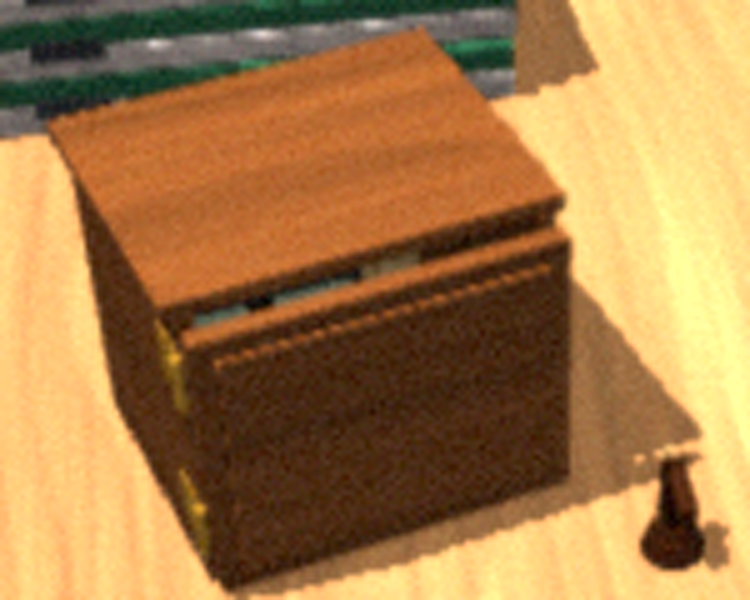

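```bash
cat > h.py <<'E'
import numpy as np, cv2
from scipy.optimize import least_squares
from rig import readout, vision, robot
P={n:vision.camera_params(n) for n in("side","top")}
def proj(n,X):
    p=P[n]; M=np.array(p["camera_from_world"]); c=np.atleast_2d(X)@M[:3,:3].T+M[:3,3]
    return np.c_[p["fx"]*c[:,0]/c[:,2]+p["cx"],p["fy"]*c[:,1]/c[:,2]+p["cy"]]
def world(q,X):
    X=np.atleast_2d(X).astype(float); c,s=np.cos(q[2]),np.sin(q[2])
    return np.c_[X[:,:2]@np.array([[c,s],[-s,c]])+q[:2],X[:,2]]
def door(th,r,n,z):  # r along the door from hinge, n out of the back plane (front +.012,field +.016; back field -.003)
    return np.array([-.092-r*np.sin(th)-n*np.cos(th), .105-r*np.cos(th)+n*np.sin(th), z])
E
cat > fit.py <<'E'
from h import *
T=np.array([[40,150],[375,57],[478,457],[137,558],[400,68],[425,70]])/5+[120,185]
XT=[[.085,-.105,.19],[-.085,-.105,.19],[-.085,.105,.19],[.085,.105,.19],door(0,.209,0,.176),door(0,.209,.012,.176)]
S=np.array([[425,28],[563,200],[165,307],[50,122],[570,238]])/5+[160,75]
XS=XT[:4]+[door(0,.209,.012,.176)]
def res(q): return np.r_[proj("top",world(q,XT))-T,proj("side",world(q,XS))-S].ravel()
f=least_squares(res,[.5,.1,1.8],loss="soft_l1"); q=f.x
print(q,np.rad2deg(q[2])); print(res(q).reshape(-1,2).round(1).tolist())
np.save("q.npy",q)
for nm,d in [("edge",door(0,.209,.012,.176)),("press",door(0,.178,.016,.146)),("hinge",door(0,0,0,.176)),("ajar edge",door(.33,.209,.012,.176)),("open edge",door(1.6,.209,.012,.176))]: print(nm,world(q,d).round(4), np.hypot(*world(q,d)[0,:2]))
# knights etc.
E
python3 fit.py
```

```text
[0.48462152 0.19704258 1.85926975] 106.52830958527768
[[5.1, 0.7], [0.6, 2.1], [-1.1, -0.8], [2.3, -2.8], [-0.6, 0.8], [-1.3, -0.8], [0.1, 1.8], [-1.6, -1.0], [-0.3, -1.2], [2.6, 0.5], [-0.2, 0.0]]
edge [[0.6139 0.1269 0.176 ]] 0.6268948515273125
press [[0.5853 0.1143 0.146 ]] 0.5963802611326118
hinge [[0.4101 0.079  0.176 ]] 0.41766723629698466
ajar edge [[0.6185 0.0583 0.176 ]] 0.6211972503568647
open edge [[ 0.4521 -0.1261  0.176 ]] 0.469377533212222
```

```bash
cat >> h.py <<'E'
def back(n,uv,z):
    p=P[n]; M=np.array(p["camera_from_world"]); R=M[:3,:3]; o=-R.T@M[:3,3]
    uv=np.atleast_2d(uv); d=np.c_[(uv[:,0]-p["cx"])/p["fx"],(uv[:,1]-p["cy"])/p["fy"],np.ones(len(uv))]@R
    return o+d*((z-o[2])/d[:,2])[:,None]
E
python3 - <<'E'
from h import *
T=np.array([[40,150],[375,57],[478,457],[137,558]])/5+[120,185]
S=np.array([[425,28],[563,200],[165,307],[50,122]])/5+[160,75]
for n,U in(("top",T),("side",S)):
    w=back(n,U,.19); print(n,w.round(4).tolist()); d=np.roll(w,-1,0)-w
    print(np.linalg.norm(d,axis=1).round(4), np.rad2deg(np.arctan2(d[:,1],d[:,0])).round(1))
# door top edges
print("top door free back/front, hinge front", back("top",np.array([[400,68],[425,70],[512,440]])/5+[120,185],.176).round(4).tolist())
print("side door free front, hinge front", back("side",np.array([[570,238],[188,345]])/5+[160,75],.176).round(4).tolist())
print("side door bottom", back("side",np.array([[568,480],[232,588]])/5+[160,75],.008).round(4).tolist())
E
```

```text
top [[0.5627, 0.3221, 0.19], [0.6153, 0.1474, 0.19], [0.4062, 0.0828, 0.19], [0.3527, 0.2539, 0.19]]
[0.1824 0.2188 0.1793 0.2207] [ -73.2 -162.8  107.3   18. ]
side [[0.562, 0.3182, 0.19], [0.6129, 0.1406, 0.19], [0.4087, 0.0809, 0.19], [0.353, 0.2521, 0.19]]
[0.1847 0.2127 0.18   0.2192] [ -74.  -163.7  108.    17.5]
top door free back/front, hinge front [[0.6127, 0.1369, 0.176], [0.6118, 0.1234, 0.176], [0.4157, 0.068, 0.176]]
side door free front, hinge front [[0.6144, 0.1269, 0.176], [0.4176, 0.0678, 0.176]]
side door bottom [[0.6151, 0.1286, 0.008], [0.4214, 0.0697, 0.008]]
```

The fit agrees with the measured door corners: free edge near (0.613, 0.126) and yaw about 106.5°. Pressing with tool yaw at 106.5° puts tool +x into the door and keeps the last joint near neutral. I'll move now, turning and shutting the fingers as I shift.

>>> apply_moves(
  motion=[0.1,-0.08,0,-0.058,1,0.2,-0.16,0,-0.116,1,0.3,-0.24,0,-0.174,1,0.4,-0.32,0,-0.232,1,0.5,-0.4,0,-0.29,1,0.6,-0.48,0,-0.348,1,0.7,-0.56,0,-0.406,1,0.8,-0.64,0,-0.464,1,0.9,-0.72,0,-0.522,1,1,-0.8,0,-0.58,1,1,-0.8,0,-0.638,1,1,-0.8,0,-0.697,1],
  squeeze=40,
)

```text
t: 1.1
position: [0.3141, -0.4855, 0.4045]
tool_rot: [3.142, -0.001, 1.866]
force: [-0.4, -0.1, -0.3]
opening: 0.001
grip_force: 0.0
```

```bash
cat >> h.py <<'E'
def go(target,yaw=None):
    s=readout.observe(); p=np.array(s["position"]); y=s["tool_rot"][2]
    x=np.array([np.cos(y),np.sin(y),0]); t=np.array([np.sin(y),-np.cos(y),0]); d=np.array(target)-p
    print("t",round(s["t"],2),"pos",p.round(4),"yaw",round(np.rad2deg(y),2),"op",round(s["opening"],2),"F",np.round(s["force"],1),"q",np.round(s["joint_positions"],2))
    print("units",np.round([d@x*10,d@t*10,-d[2]*10],3),"turn",None if yaw is None else round((np.rad2deg(y)-yaw)/120,3))
def fing(th,r,n,zt): return world(np.load("q.npy"),door(th,r,n,zt+.173))[0]
E
python3 -c "
from h import *
go(fing(0,.178,.016+.011+.06,.14),106.5)"
```

```text
t 1.1 pos [ 0.3141 -0.4855  0.4045] yaw 106.94 op 0.0 F [-0.4 -0.1 -0.3] q [ 1.19  0.55 -0.37  1.72  0.24  0.93  1.02]
units [4.237 4.337 0.915] turn 0.004
```

>>> apply_moves(
  motion=[0.25,0.25,0,0,1,0.5,0.5,0,0,1,0.75,0.75,0,0,1,1,1,0,0,1],
)

```text
t: 1.43
position: [0.3812, -0.3609, 0.4044]
tool_rot: [-3.141, -0.001, 1.857]
force: [0.8, -0.9, 0.1]
opening: -0.003
grip_force: 0.0
```

>>> apply_moves(
  motion=[0.25,0.25,0,0,1,0.5,0.5,0,0,1,0.75,0.75,0,0,1,1,1,0,0,1],
)

```text
t: 1.77
position: [0.4489, -0.2364, 0.4045]
tool_rot: [-3.141, -0.0, 1.858]
force: [0.4, -0.5, -0.5]
opening: 0.002
grip_force: 0.0
```

>>> apply_moves(
  motion=[0.25,0.25,0,0,1,0.5,0.5,0,0,1,0.75,0.75,0,0,1,1,1,0,0,1],
)

```text
t: 2.1
position: [0.5164, -0.1121, 0.4045]
tool_rot: [-3.141, -0.0, 1.858]
force: [0.3, -0.5, -0.2]
opening: 0.002
grip_force: 0.0
```

>>> apply_moves(
  motion=[0.25,0.25,0,0,1,0.5,0.5,0,0,1,0.75,0.75,0,0,1,1,1,0,0,1,1,1,0,0,1,1,1,0,0,1],
)

```text
t: 2.6
position: [0.5839, 0.0134, 0.4042]
tool_rot: [-3.142, -0.001, 1.863]
force: [-0.4, -0.7, 0.2]
opening: 0.001
grip_force: 0.0
```

```bash
python3 -c "
from h import *
go(fing(0,.178,.016+.011+.06,.14),106.5)"
```

```text
t 2.6 pos [0.5839 0.0134 0.4042] yaw 106.77 op 0.0 F [-0.4 -0.7  0.2] q [ 0.18  0.56 -0.4   1.7   0.26  0.94 -0.02]
units [0.252 0.302 0.912] turn 0.002
```

>>> apply_moves(
  motion=[0.24,0.3,0.2,0,1,0.24,0.3,0.5,0,1,0.24,0.3,0.8,0,1,0.24,0.3,0.91,0,1,0.24,0.3,0.91,0,1],
)

```text
t: 3.02
position: [0.6039, 0.0403, 0.3106]
tool_rot: [-3.134, -0.0, 1.857]
force: [0.3, -0.6, -0.1]
opening: -0.001
grip_force: 0.0
```

Run:
```python
from h import *
go(fing(0,.178,.016+.011,.14),106.5)
a=vision.camera("side")[60:180,160:310,::-1];b=vision.camera("top")[185:305,120:270,::-1]
up=lambda a:cv2.convertScaleAbs(cv2.resize(a,(400,320),interpolation=cv2.INTER_CUBIC),alpha=1.8)
cv2.imwrite("pics/near.png",np.hstack([up(a),up(b)]))
```

```text
t 3.02 pos [0.6039 0.0403 0.3106] yaw 106.4 op -0.0 F [ 0.3 -0.6 -0.1] q [ 0.1   0.7  -0.35  1.73  0.32  0.78 -0.12]
units [ 0.652  0.031 -0.024] turn -0.001
```

View pics/near.png

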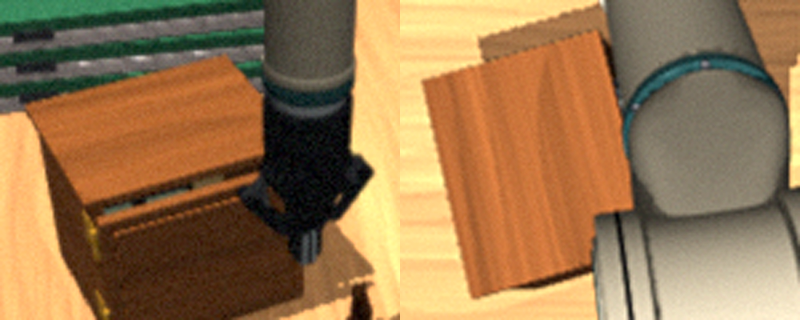

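The side view shows the shut fingers in front of the door's free half, fingertip at about (305,255), with clear space in front of the door. I'll close in.

>>> apply_moves(
  motion=[0.2,0.03,-0.01,0,1,0.4,0.03,-0.01,0,1,0.52,0.03,-0.01,0,1,0.56,0.03,-0.01,0,1,0.6,0.03,-0.01,0,1,0.6,0.03,-0.01,0,1],
)

```text
t: 3.62
position: [0.5915, 0.1005, 0.3155]
tool_rot: [3.14, 0.001, 1.859]
force: [-0.4, 0.2, -0.1]
opening: -0.0
grip_force: 0.0
```

```bash
python3 -c "
from h import *
go(fing(0,.178,.016+.011,.14),106.5)"
```

```text
t 3.62 pos [0.5915 0.1005 0.3155] yaw 106.49 op -0.0 F [-0.4  0.2 -0.1] q [ 0.    0.68 -0.35  1.74  0.31  0.77 -0.21]
units [ 0.039 -0.02   0.025] turn -0.0
```

>>> apply_moves(
  motion=[0.02,0,0.02,0,1,0.04,0,0.02,0,1,0.04,0,0.02,0,1],
)

```text
t: 3.87
position: [0.5902, 0.104, 0.3125]
tool_rot: [-3.141, 0.0, 1.858]
force: [0.2, -0.1, 0.8]
opening: 0.0
grip_force: 0.0
```

>>> apply_moves(
  motion=[0.015,0,0,0,1,0.03,0,0,0,1,0.03,0,0,0,1],
)

```text
t: 4.12
position: [0.5897, 0.106, 0.3126]
tool_rot: [-3.141, 0.002, 1.858]
force: [1.6, -2.4, -1.3]
opening: -0.002
grip_force: 1.8
```

Contact has begun: the force now points out of the door. I'll press on in small steps.

>>> apply_moves(
  motion=[0.015,0,0,0,1,0.03,0,0,0,1,0.03,0,0,0,1],
)

```text
t: 4.37
position: [0.5888, 0.1094, 0.3126]
tool_rot: [3.141, 0.001, 1.858]
force: [2.3, -3.2, -2.2]
opening: 0.0
grip_force: 2.4
```

>>> apply_moves(
  motion=[0.015,0,0,0,1,0.025,0,0,0,1,0.025,0,0,0,1],
)

```text
t: 4.62
position: [0.5882, 0.1116, 0.3126]
tool_rot: [3.141, 0.002, 1.858]
force: [2.9, -4.9, -1.6]
opening: -0.001
grip_force: 2.9
```

>>> apply_moves(
  motion=[0.02,0,0,0,1,0.02,0,0,0,1],
)

```text
t: 4.78
position: [0.5881, 0.1121, 0.3126]
tool_rot: [3.141, 0.004, 1.857]
force: [3.8, -7.2, -1.6]
opening: -0.0
grip_force: 4.5
```

The stop is reached, so I'll draw back quickly.

>>> apply_moves(
  motion=[-0.3,0,0,0,1,-0.65,0,0,0,1,-1,0,0,0,1],
)

```text
t: 5.03
position: [0.6156, 0.02, 0.313]
tool_rot: [3.141, -0.003, 1.862]
force: [1.4, 0.0, -1.0]
opening: 0.003
grip_force: 0.0
```

>>> apply_moves(
  motion=[-0.3,0,0,0,1,-0.5,0,0,0,1,-0.5,0,0,0,1,-0.5,0.3,0,0,1,-0.5,0.6,0,0,1,-0.5,0.9,0,0,1,-0.5,0.9,0,0,1,-0.5,0.9,0,0,1],
)

```text
t: 5.7
position: [0.7165, -0.0007, 0.3122]
tool_rot: [3.141, -0.003, 1.861]
force: [-0.7, 0.0, 0.5]
opening: 0.005
grip_force: 0.0
```

Run:
```python
from h import *
go(fing(.33,.178,-.016,.14),87)
a=vision.camera("side")[60:180,160:310,::-1];b=vision.camera("top")[175:295,130:280,::-1]
up=lambda a:cv2.convertScaleAbs(cv2.resize(a,(400,320),interpolation=cv2.INTER_CUBIC),alpha=1.8)
cv2.imwrite("pics/ajar.png",np.hstack([up(a),up(b)]))
```

```text
t 5.7 pos [ 7.165e-01 -7.000e-04  3.122e-01] yaw 106.65 op 0.0 F [-0.7  0.   0.5] q [ 0.15  0.84 -0.36  1.38  0.32  0.97  0.01]
units [ 1.212 -0.972 -0.008] turn 0.164
```

View pics/ajar.png

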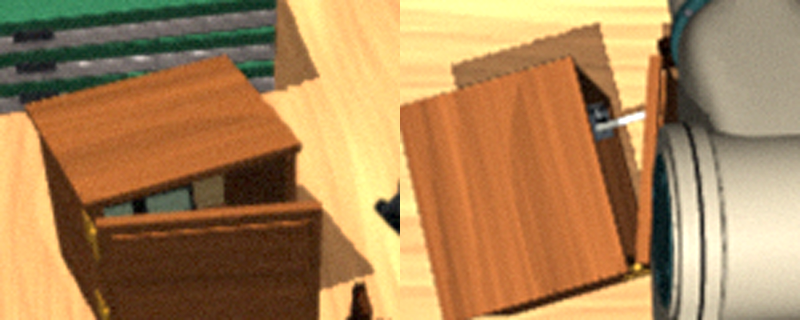

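The door is ajar: in the side half its free edge is at about (320,208), and the fingers stand clear of it to the right. Next I'll work out the door angle and the way round the edge.

Run:
```python
from h import *
q=np.load("q.npy")
uv=[160+320*.375,60+208*.375]; w=back("side",uv,.176)[0]
h=world(q,door(0,0,0,.176))[0]
def th(p,n=.012):
    d=(p-h)[:2]; a=np.arctan2(d[1],d[0]); return q[2]-np.pi/2-a-np.arcsin(-n/np.hypot(*d))*-1, np.hypot(*d)
for t in(.3,.33,.36): print(t,proj("side",world(q,door(t,.209,.012,.176))).round(1))
print(uv,w.round(4),th(w))
p=np.array(readout.observe()["position"]); print("now",th(p,0), [ (np.hypot(*(p-h)[:2])*np.cos(th(p,0)[0]-.33), np.hypot(*(p-h)[:2])*np.sin(th(p,0)[0]-.33))])
for r,n in((.28,-.035),(.185,-.035)): print(r,n); go(fing(.33,r,n,.14),87.6)
```

```text
0.3 [[279.9 137.2]]
0.33 [[280.1 138.8]]
0.36 [[280.2 140.4]]
[280.0, 138.0] [0.6188 0.0614 0.176 ] (np.float64(0.3149597965984502), np.float64(0.20941207798455028))
now (np.float64(0.5499464986907867), np.float64(0.3158006198653711)) [(np.float64(0.3081927061349745), np.float64(0.06890056162727462))]
0.28 -0.035
t 5.8 pos [ 0.7152 -0.0027  0.3123] yaw 106.56 op 0.0 F [-0.3  0.4 -0.8] q [ 0.15  0.84 -0.36  1.39  0.32  0.97  0.01]
units [ 1.074  0.071 -0.007] turn 0.158
0.185 -0.035
t 5.8 pos [ 0.7152 -0.0027  0.3123] yaw 106.56 op 0.0 F [-0.3  0.4 -0.8] q [ 0.15  0.84 -0.36  1.39  0.32  0.97  0.01]
units [ 1.383 -0.828 -0.007] turn 0.158
```

>>> apply_moves(
  motion=[0.25,0.07,0,0.05,1,0.5,0.07,0,0.1,1,0.75,0.07,0,0.158,1,1,0.07,0,0.158,1,1,0.07,0,0.158,1,1,0.07,0,0.158,1],
)

```text
t: 6.3
position: [0.693, 0.0965, 0.3133]
tool_rot: [-3.141, -0.001, 1.532]
force: [-0.5, -0.6, -0.5]
opening: -0.0
grip_force: 0.0
```

Run:
```python
from h import *
for r,n in((.185,-.035),(.185,-.02)): print(r,n); go(fing(.32,r,n,.14),88)
```

```text
0.185 -0.035
t 6.3 pos [0.693  0.0965 0.3133] yaw 87.78 op -0.0 F [-0.5 -0.6 -0.5] q [-0.04  0.81 -0.26  1.44  0.24  0.93 -0.4 ]
units [ 0.079 -0.972  0.003] turn -0.002
0.185 -0.02
t 6.3 pos [0.693  0.0965 0.3133] yaw 87.78 op -0.0 F [-0.5 -0.6 -0.5] q [-0.04  0.81 -0.26  1.44  0.24  0.93 -0.4 ]
units [-0.071 -0.971  0.003] turn -0.002
```

>>> apply_moves(
  motion=[0.08,-0.25,0,0,1,0.08,-0.5,0,0,1,0.08,-0.75,0,0,1,0.08,-0.97,0,0,1,0.08,-0.97,0,0,1],
)

```text
t: 6.72
position: [0.5936, 0.1048, 0.3127]
tool_rot: [-3.136, 0.002, 1.528]
force: [-0.6, -0.1, -0.3]
opening: -0.002
grip_force: 0.0
```

```bash
cat > arc.py <<'E'
from h import *
import sys
a,b,n=float(sys.argv[1]),float(sys.argv[2]),int(sys.argv[3])
s=readout.observe(); p=np.array(s["position"]); y=s["tool_rot"][2]
x=np.array([np.cos(y),np.sin(y),0]); t=np.array([np.sin(y),-np.cos(y),0])
print(s["t"],p.round(4),np.rad2deg(y).round(1))
for th in np.linspace(a,b,n):
    d=fing(th,.18,-.014,.14)-p; print(round(th,2),np.round([d@x*10,d@t*10,-d[2]*10,(np.rad2deg(y)-106.5+np.rad2deg(th))/120],3).tolist())
E
python3 arc.py .3 .9 11
```

```text
6.7167 [0.5936 0.1048 0.3127] 87.5
0.3 [-0.14, -0.027, -0.003, -0.015]
0.36 [-0.248, -0.018, -0.003, 0.014]
0.42 [-0.356, -0.016, -0.003, 0.042]
0.48 [-0.465, -0.021, -0.003, 0.071]
0.54 [-0.572, -0.032, -0.003, 0.1]
0.6 [-0.679, -0.049, -0.003, 0.128]
0.66 [-0.785, -0.073, -0.003, 0.157]
0.72 [-0.889, -0.103, -0.003, 0.186]
0.78 [-0.991, -0.139, -0.003, 0.214]
0.84 [-1.091, -0.181, -0.003, 0.243]
0.9 [-1.188, -0.229, -0.003, 0.272]
```

>>> apply_moves(
  motion=[-0.07,-0.03,0,-0.01,1,-0.14,-0.027,0,-0.01,1,-0.19,-0.02,0,0,1,-0.25,-0.018,0,0.014,1,-0.356,-0.016,0,0.042,1,-0.465,-0.021,0,0.071,1,-0.572,-0.032,0,0.1,1,-0.68,-0.05,0,0.128,1,-0.785,-0.073,0,0.157,1,-0.89,-0.103,0,0.186,1,-0.99,-0.139,0,0.214,1,-0.99,-0.139,0,0.214,1],
)

```text
t: 7.72
position: [0.5796, 0.0045, 0.3125]
tool_rot: [3.141, 0.003, 1.072]
force: [-0.4, -0.7, -0.2]
opening: 0.001
grip_force: 0.0
```

```bash
python3 arc.py .78 1.32 10
```

```text
7.7167 [0.5796 0.0045 0.3125] 61.4
0.78 [-0.003, -0.045, -0.005, -0.003]
0.84 [-0.111, -0.04, -0.005, 0.026]
0.9 [-0.22, -0.04, -0.005, 0.054]
0.96 [-0.328, -0.047, -0.005, 0.083]
1.02 [-0.435, -0.061, -0.005, 0.112]
1.08 [-0.542, -0.081, -0.005, 0.14]
1.14 [-0.647, -0.107, -0.005, 0.169]
1.2 [-0.75, -0.14, -0.005, 0.197]
1.26 [-0.851, -0.178, -0.005, 0.226]
1.32 [-0.95, -0.223, -0.005, 0.255]
```

>>> apply_moves(
  motion=[-0.05,-0.04,0,0.01,1,-0.11,-0.04,0,0.026,1,-0.22,-0.04,0,0.054,1,-0.33,-0.047,0,0.083,1,-0.435,-0.06,0,0.112,1,-0.54,-0.08,0,0.14,1,-0.647,-0.107,0,0.169,1,-0.75,-0.14,0,0.197,1,-0.85,-0.178,0,0.226,1,-0.95,-0.223,0,0.255,1,-0.95,-0.223,0,0.255,1],
)

```text
t: 8.63
position: [0.5136, -0.0665, 0.3126]
tool_rot: [-3.141, 0.002, 0.541]
force: [-0.3, 0.5, -0.4]
opening: 0.005
grip_force: 0.0
```

```bash
python3 arc.py 1.32 1.68 9
python3 - <<'E'
from h import *
a=vision.camera("side")[75:225,150:300,::-1];b=vision.camera("top")[205:355,150:300,::-1]
up=lambda a:cv2.convertScaleAbs(cv2.resize(a,(400,400),interpolation=cv2.INTER_CUBIC),alpha=1.8)
cv2.imwrite("pics/mid.png",np.hstack([up(a),up(b)]))
E
```

```text
8.6333 [ 0.5136 -0.0665  0.3126] 31.0
1.32 [-0.001, 0.02, -0.004, 0.001]
1.36 [-0.082, 0.024, -0.004, 0.023]
1.41 [-0.163, 0.025, -0.004, 0.044]
1.46 [-0.245, 0.022, -0.004, 0.066]
1.5 [-0.325, 0.015, -0.004, 0.087]
1.54 [-0.406, 0.005, -0.004, 0.109]
1.59 [-0.486, -0.009, -0.004, 0.13]
1.64 [-0.565, -0.026, -0.004, 0.152]
1.68 [-0.644, -0.047, -0.004, 0.173]
```

View pics/mid.png

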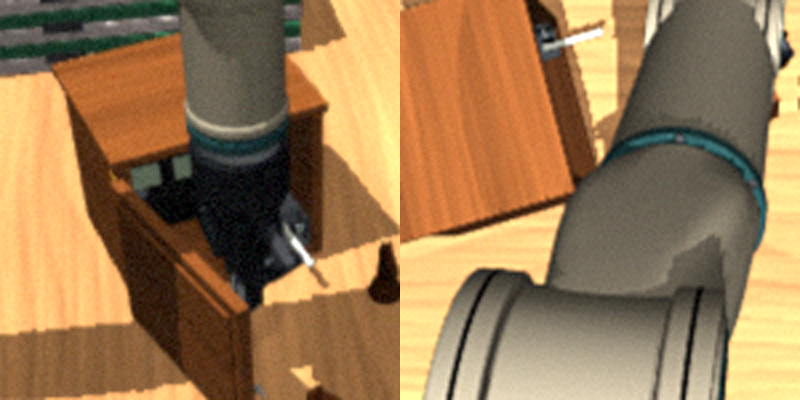

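The side half shows the door swung well open, its free edge at about (250,310), with the fingers behind it. The white ejector pin near (305,250) sits below the fingers. I'll finish the arc slowly.

>>> apply_moves(
  motion=[-0.08,0.02,0,0.023,1,-0.16,0.025,0,0.044,1,-0.245,0.02,0,0.066,1,-0.325,0.015,0,0.087,1,-0.405,0.005,0,0.109,1,-0.485,-0.01,0,0.13,1,-0.54,-0.02,0,0.145,1,-0.58,-0.03,0,0.155,1,-0.61,-0.04,0,0.165,1,-0.64,-0.047,0,0.173,1,-0.64,-0.047,0,0.173,1,-0.64,-0.047,0,0.173,1],
)

```text
t: 9.73
position: [0.4582, -0.0944, 0.3127]
tool_rot: [3.142, -0.0, 0.183]
force: [0.7, -0.0, 0.2]
opening: 0.0
grip_force: 0.0
```

```bash
python3 arc.py 1.6 1.7 3; python3 -c "
from h import *
print(readout.observe()['force'],readout.observe()['joint_positions'])"
```

```text
9.7333 [ 0.4582 -0.0944  0.3127] 10.5
1.6 [0.12, -0.008, -0.003, -0.036]
1.65 [0.031, 0.003, -0.003, -0.012]
1.7 [-0.059, 0.011, -0.003, 0.012]
[ 0.69561261 -0.00602234  0.24657829] [ 0.07767993  0.52257295  0.09324083  2.10582999 -0.09433334  0.5167808
 -1.14686951]
```

Commanded angle is about 1.67. I'll draw back from the door (tool +x), rise, and move clear for a look.

>>> apply_moves(
  motion=[0.15,0,0,0,1,0.4,0,0,0,1,0.6,0,0,0,1,0.6,0,-0.35,0,1,0.6,0,-0.7,0,1,0.6,0,-1,0,1,0.6,0,-1,0,1],
)

```text
t: 10.32
position: [0.5193, -0.0839, 0.418]
tool_rot: [3.138, -0.01, 0.183]
force: [1.0, 0.3, -0.6]
opening: 0.002
grip_force: 0.0
```

>>> apply_moves(
  motion=[0.2,0.3,0,0,1,0.4,0.6,0,0,1,0.6,1,0,0,1,0.6,1,0,0,1],
)

```text
t: 10.65
position: [0.597, -0.1775, 0.4123]
tool_rot: [3.135, -0.003, 0.178]
force: [0.5, -0.9, -0.5]
opening: 0.002
grip_force: 0.0
```

>>> apply_moves(
  motion=[0,0.3,0,0,1,0,0.6,0,0,1,0,1,0,0,1,0,1,0,0,1],
)

```text
t: 10.98
position: [0.6112, -0.2784, 0.412]
tool_rot: [3.134, 0.002, 0.174]
force: [-0.8, -2.1, 0.9]
opening: -0.002
grip_force: 0.0
```

>>> apply_moves(
  motion=[0,0.3,0,0,1,0,0.6,0,0,1,0,1,0,0,1,0,1,0,0,1],
)

```text
t: 11.32
position: [0.6287, -0.3764, 0.4113]
tool_rot: [3.134, 0.003, 0.175]
force: [-2.4, -1.2, 0.3]
opening: 0.0
grip_force: 0.0
```

Run:
```python
from h import *
q=np.load("q.npy")
a=vision.camera("side")[75:285,150:360,::-1];b=vision.camera("top")[165:315,120:270,::-1]
up=lambda a:cv2.convertScaleAbs(cv2.resize(a,(400,400),interpolation=cv2.INTER_CUBIC),alpha=1.8)
cv2.imwrite("pics/open.png",np.hstack([up(a),up(b)]))
for t in(1.5,1.57,1.65,1.7):
  X=world(q,door(t,.209,.012,.176)); print(t,((proj("side",X)-[150,75])*400/210).round(),((proj("top",X)-[120,165])*400/150+[400,0]).round())
```

```text
1.5 [[146. 231.]] [[868. 233.]]
1.57 [[134. 235.]] [[872. 247.]]
1.65 [[119. 239.]] [[875. 264.]]
1.7 [[110. 240.]] [[876. 275.]]
```

View pics/open.png

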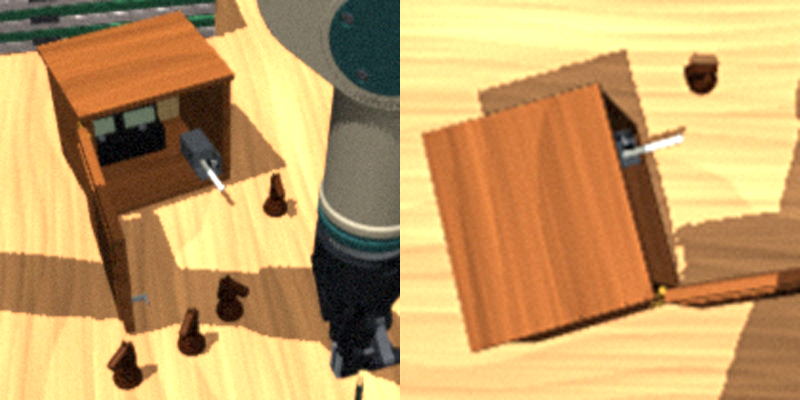

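The door stands wide open, clock and knights unmoved; in the side half the free corner is near (118,238). One enlarged crop will confirm the angle.

Run:
```python
from h import *
q=np.load("q.npy")
A=(180,135);B=(210,255)
a=vision.camera("side")[A[1]:A[1]+120,A[0]:A[0]+80,::-1];b=vision.camera("top")[B[1]:B[1]+40,B[0]:B[0]+80,::-1]
cv2.imwrite("pics/fin.png",np.hstack([cv2.convertScaleAbs(cv2.resize(a,None,fx=5,fy=5,interpolation=cv2.INTER_CUBIC),alpha=2.2),np.vstack([cv2.convertScaleAbs(cv2.resize(b,None,fx=5,fy=5,interpolation=cv2.INTER_CUBIC),alpha=1.8),np.zeros((400,400,3),np.uint8)])]))
for t in(1.5,1.57,1.62,1.67,1.72):
  X=world(q,[door(t,.209,.012,.176),door(t,.209,0,.176)]); print(t,((proj("side",X)-A)*5).round().tolist(),((proj("top",X)-B)*5+[400,0]).round().tolist())
s=readout.observe();print(s["t"],np.round(s["force"],1))
```

```text
1.5 [[234.0, 307.0], [259.0, 297.0]] [[828.0, -14.0], [820.0, -36.0]]
1.57 [[202.0, 317.0], [228.0, 308.0]] [[835.0, 13.0], [828.0, -9.0]]
1.62 [[178.0, 323.0], [205.0, 315.0]] [[839.0, 33.0], [834.0, 11.0]]
1.67 [[154.0, 328.0], [181.0, 322.0]] [[842.0, 53.0], [838.0, 30.0]]
1.72 [[129.0, 333.0], [157.0, 327.0]] [[844.0, 73.0], [841.0, 50.0]]
11.5167 [ 0.7 -0.3  0.2]
```

View pics/fin.png

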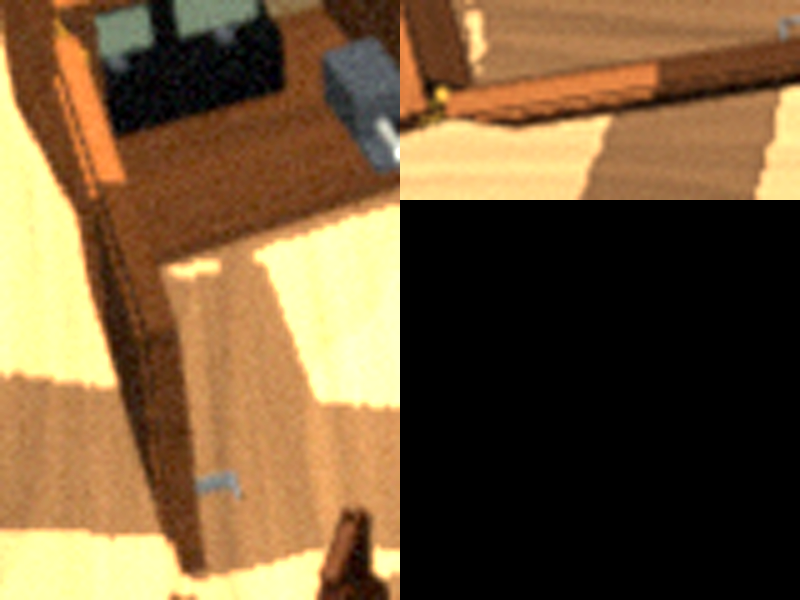

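The enlarged crop puts the free-edge corners at about (147,333) and (178,325), which is about 1.68 rad, past square. The arm is clear, so I'm handing in.

```bash
python3 -c "
from rig import ticket
print(ticket.finish_job())"
```

```text
the job is handed in; nothing more can be done
None
```

The cupboard door was pressed until the latch let go, sprang ajar by itself, and was then pushed open to about 1.68 rad, just past square. The arm is clear, nothing else looked disturbed in the final pictures, and the job was handed in at about 11.5 s.

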